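# Set the balloon sizing gauge to its notch

## Task

On the party-shop counter, set the balloon sizing gauge: push its sliding paddle along the rail with your fingertips, towards the clip that has the notch, until the sprung pin rides up over the lip and drops into the notch, and leave the paddle resting there. Do not run it on past the notch, do not pinch the paddle or pull up the pin, and leave the things standing around the gauge where they are.

Things in the scene. Friction and masses are not known exactly. Their poses are not given: they have to be found in the camera images.
- gauge: Balloon sizing gauge, fixed: plywood board 130 (x) x 480 (y) x 12 mm with an aluminium rail along its y axis. Origin: centre of the board's underside, at counter height; z up; x points from the clips' ledge to the rail. At y = -222 mm stands a fixed white paddle, 80 x 12 mm, top 135 mm above the counter. Place and yaw vary.
- jaw (a joint): Position of the sliding paddle in m along the gauge's y, 0 at the gauge's middle, end stops at -0.18 and +0.18. Starts near the middle, between the clips. Sliding takes about 1.5 N, climbing the lip of the notch about 5 N; then the force dips as the pin drops and the paddle draws itself into the notch; going on past takes about 10 N.
- paddle_top (a point): Middle of the top edge (135 mm above the counter, gauge x = +25 mm) of the sliding paddle: an upright white plate 80 mm wide (gauge x), 12 mm thick along the rail, reaching down to 53 mm; below it its grey carriage, 50 mm long along the rail. Push on the plate's flat sides, which face along the rail.
- pin_foot (a point): Lowest point of the sprung steel pin's roller (diameter 12 mm). The pin moves along with the paddle on an arm over the ledge, at gauge x = -32 mm, in line with the middle of the paddle's thickness; its steel head (diameter 16 mm) stands about 73 mm above the counter.
- pin (a joint): How far the sprung pin is raised, in m: 0 when down, about 0.008 when its roller stands on top of a lip, under 0.001 when it lies in the notch; it can be pulled up to 0.02.
- notch_clip: Notched clip fixed on the ledge, 100 to 150 mm to either side of the gauge's middle: dark steel block 34 (x) x 96 (y) x 14 mm with two bright wedges and a V notch between. Origin: centre of its underside, right below the notch; axes as the gauge. Each lip rises gently from 46 mm to its 9 mm high top 12 mm off the notch. Pin in the notch: the paddle's plate is at this origin's gauge y.
- plain_clip: The plain clip without notch, fixed on the ledge on the other side of the middle: the same flat dark block, 34 x 96 x 14 mm, nothing on it. The pin passes over it without a click. Origin: centre of its underside.
- spool: Pink ribbon spool, diameter 64, height 42 mm, loose, standing on the counter on the rail's side of the gauge. Origin: centre of its underside.
- gift_box: Small gift box with lid, 64 x 64 x 61 mm, loose, on the rail's side of the gauge. Origin: centre of its underside.
- weight: Cone-shaped balloon weight, diameter 56, height 60 mm, loose, on the rail's side of the gauge. Origin: centre of its underside.
- candle_jar: Jar, diameter 52, height 70 mm, loose, on the ledge's side of the gauge. Origin: centre of its underside.

How it is judged:
On the way, in this order (a step that is already met when the one before it is completed fails the run):
1. the pin, moving with the pushed paddle, rides up the lip of the notched clip (value of joint pin above 0.004 m and y of pin_foot in the frame of notch_clip between -0.04 and 0.04 m), for 0.05 s.
2. the pin has dropped into the notch (value of joint pin below 0.003 m and y of pin_foot in the frame of notch_clip between -0.004 and 0.004 m), for 0.2 s.
At the end, for the whole second after the job is handed in: The pin lies in the notch (within 3 mm of its middle along the rail, raised less than 2.5 mm) and the paddle is at rest (under 10 mm/s) (y of pin_foot in the frame of notch_clip between -0.003 and 0.003 m and value of joint pin below 0.0025 m and velocity of joint jaw between -0.01 and 0.01 m/s); the robot touches nothing.
It fails at once if the paddle is run past the notch (more than 18 mm beyond it) ((y of notch_clip in the frame of gauge above 0 m and y of pin_foot in the frame of notch_clip above 0.018 m) or (y of notch_clip in the frame of gauge below 0 m and y of pin_foot in the frame of notch_clip below -0.018 m)).
It fails at once if the paddle is pinched (both of its faces pressed by the fingers at once, over 2 N each) (contact force between the fingers and jaw_c2 above 2 N and contact force between the fingers and jaw_c3 above 2 N).
It fails at once if the pin is pulled up (over 13 mm) (value of joint pin above 0.013 m).
It fails at once if a thing standing around the gauge is moved more than 20 mm or lifted (distance of any of spool, gift_box, weight, candle_jar from where it was at the start of the episode above 0.02 m).
It also fails if it takes over 43 s, if anything falls off the work surface, if the arm or the gripper's body presses on something with over 40 N, if the wrist force passes 120 N, or if a joint passes its speed limit or range.

## Robot

A 6-joint arm with a two-finger parallel gripper is mounted at the origin on the work surface. World frame = base frame: x ahead of the robot, y to its left, z up, the work surface at z = 0. Lengths are in m, angles in rad, forces in N, time in s.
With the tool pointing down it reaches from about 0.3 to 0.825 m from the base axis. Payload 5.4 kg.
Tool frame: the origin (TCP) lies on the centre line of the jaws, within the pads' length; the fingertips stand 25 mm ahead of it and the grasp point (between the pads) lies 6 mm ahead of it; z points along the fingers, x is the direction in which the jaws open and shut, and the axes are right-handed (so a half turn about z gives the same grasp; the last joint's range is limited). The gripper opens to 92 mm and grips with 3 to 60 N. Pads are 20 mm wide; open, the fingers measure 128 mm over their backs; the gripper's body (75 mm by 189 mm) begins 69 mm behind the grasp point.
Start: joints at [1.037, 0.158, 1.597, -0, 1.386, -0.21], TCP at [0.183, 0.545, 0.24] pointing down, gripper open.
Joint ranges: [-2.91, 2.91], [-0.94, 2.29], [0.18, 2.7], [-1.29, 4.43], [0.17, 2.64], [-3, 3]. Speed limits (rad/s): [2.57, 2.57, 3.14, 3.14, 3.14, 3.14].

## Interface

Orientations are given as a 3x3 rotation matrix whose columns are the frame's x, y, z axes.
In Python, from workcell import telemetry, get_image, camera_params, finish_job gives the robot as it stands.
- The arm moves only by the tool send_rows, never from a script. Its argument "rows" is a list of rows, each a list of 3 entries, a list of its own where there are three numbers: the shift along the tool's x, y, z in m, then the turn, a rotation vector about the tool's x, y, z in degrees, then the finger opening in m, from 0 to 0.0919. In form: [[[tx, ty, tz], [wx, wy, wz], jaw], ...]. A call has exactly 8 rows; each row is the pose to reach, as a shift and turn from the pose measured when the call began, along the tool's axes at that moment; what a row does not reach only later rows make up. A row lasts 1/8 s, in which the tool goes at most 62.5 mm and 10.7 degrees, less where a joint would pass 70% of its speed; a pose out of reach is approached as far as the arm can. A call with a gripper value outside its range is refused whole. The fingers move at their own pace and stop on an object; the grip force is fixed at half the most. Time passes only in rows, so rows that repeat a pose let the fingers close, or fill a call up. It gives the time, the measured TCP pose, the force and the opening at its end, in the units of the state.
- telemetry.read_state(): the state, without advancing time (a new reading comes with each control period).
- get_image(name): name is "side" or "top" or "wrist"; returns (picture, depth): 384x512x3 uint8, blue, green, red; 384x512 float32, m along the optical axis (not along the pixel's ray), 0 where there is no reading.
- camera_params(name): a dict with "camera_matrix" (3x3 intrinsics, pixels), "rvec" (rotation vector, rad) and "tvec" (3), from world to camera coordinates, as OpenCV has them. Camera axes: x right, y down, z forward; pixel columns grow to the right and rows downward; lengths in m; the calibration is good to about 2 mm. The wrist camera is an equidistant fisheye: a pixel r from the principal point sees the ray r / f radians off the axis. A picture is of the moment at which its call begins: read the wrist's pose just before it. camera_params takes no time and is no camera call; for the wrist camera it gives the pose at the moment of the call.
- finish_job(): hands the job in, once; it reports no verdict.
The state is a dict: "time": time; "joint_pos": joint angles; "joint_velocities": joint speeds; "joint_efforts": joint torques, N m; "position": TCP position; "tcp_rot": TCP orientation; "force": force on the tool from outside, world axes, zero at the start; "wrist_torque": the same for the moment, N m; "opening": finger opening in m.
Only numpy, scipy, OpenCV 4.12 (cv2) and the standard library are available. Lean on these libraries where they do the work, as an engineer would, in place of code of your own. Each camera call takes 0.05 s, during which the arm holds its last target.

## Working session

There is one attempt and no reset: what is moved stays moved. The work goes in short steps, Python scripts to look and compute and a tool call to move; the robot and the scene stay as the last step left them, time stands still between calls to the robot, and variables do not carry over. Pictures are saved under pics/ and viewed, and the job is handed in when it is done.

Besides the shell and the picture viewer there is one more tool, called after "Emit:" by a JSON object that holds its "fn" and its "kwargs", one argument or row to a line. send_rows: Moves the arm, as the interface text tells. Its arguments: {"type":"object","properties":{"rows":{"type":"array"}},"required":["rows"]}

```bash
ls; mkdir -p pics
python3 - <<'E'
from workcell import telemetry, get_image, camera_params
import cv2, numpy as np
s=telemetry.read_state(); print(s)
for n in ("top","side"):
    im,d=get_image(n); cv2.imwrite(f"pics/{n}0.png",im); np.save(f"pics/{n}0.npy",d); print(n,camera_params(n))
E
```

```text
pics
{'time': 0.0, 'joint_pos': array([ 1.03688059e+00,  1.59031364e-01,  1.59820494e+00,  2.32116111e-05,
        1.38620713e+00, -2.10104754e-01]), 'joint_velocities': array([-0.00110663,  0.00032139,  0.00019252,  0.00165222,  0.00131109,
        0.00083908]), 'joint_efforts': array([ 1.44676069e-03, -3.85558784e+01, -3.22114921e+01,  7.04074278e-02,
        3.76890565e-02, -1.51739418e-04]), 'position': array([0.18267311, 0.5446085 , 0.23864249]), 'tcp_rot': array([[ 3.18184973e-01,  9.48028163e-01, -9.61516736e-04],
       [ 9.48026932e-01, -3.18186164e-01, -1.58157560e-03],
       [-1.80531954e-03, -4.08310170e-04, -9.99998287e-01]]), 'force': array([-0.38728121, -0.51195025,  0.41581615]), 'wrist_torque': array([ 0.04593172,  0.02122535, -0.03098812]), 'opening': 0.09192583258842349}
top {'camera_matrix': array([[399.8278912 ,   0.        , 251.2414848 ],
       [  0.        , 399.8278912 , 189.03198945],
       [  0.        ,   0.        ,   1.        ]]), 'rvec': array([ 2.15832416, -2.14552924,  0.08412967]), 'tvec': array([-0.00420392,  0.57781123,  0.90530107])}
side {'camera_matrix': array([[355.96416763,   0.        , 250.63134665],
       [  0.        , 355.96416763, 187.94184711],
       [  0.        ,   0.        ,   1.        ]]), 'rvec': array([ 2.09616212, -0.317744  ,  0.20374273]), 'tvec': array([-0.552002  ,  0.16627685,  0.58355468])}
```

View pics/top0.png

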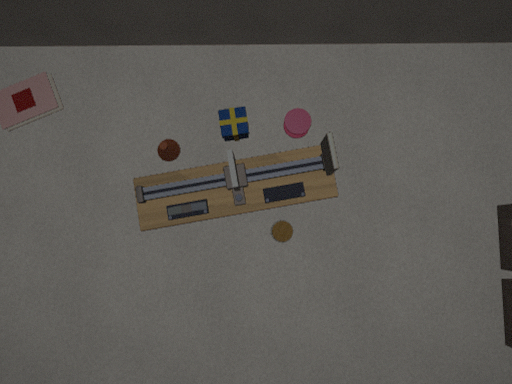

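View pics/side0.png

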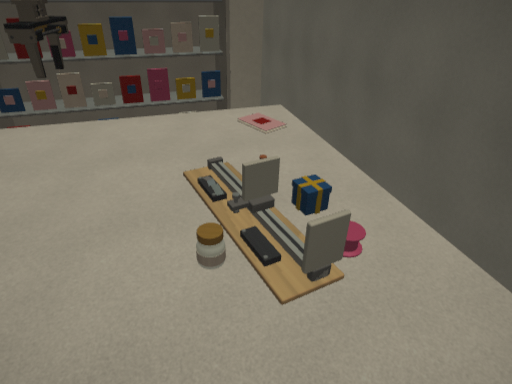

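```bash
cat > h.py <<'E'
import cv2, numpy as np
from workcell import camera_params
def cam(n):
    p=camera_params(n); R=cv2.Rodrigues(p["rvec"])[0]; return p["camera_matrix"],R,np.array(p["tvec"]).ravel()
def ray_z(n,u,v,z):
    K,R,t=cam(n); d=R.T@np.linalg.inv(K)@[u,v,1]; c=-R.T@t; return c+d*(z-c[2])/d[2]
def proj(n,P):
    K,R,t=cam(n); q=(R@np.atleast_2d(P).T).T+t; q=q@K.T; return q[:,:2]/q[:,2:]
E
python3 - <<'E'
from h import *
im=cv2.imread("pics/top0.png")
c=im[130:240,125:350]; c=cv2.convertScaleAbs(c,alpha=1.6)
cv2.imwrite("pics/c1.png",cv2.resize(c,None,fx=3.5,fy=3.5,interpolation=cv2.INTER_CUBIC))
c=cv2.imread("pics/side0.png")[140:290,170:370]
cv2.imwrite("pics/c2.png",cv2.resize(c,None,fx=3.8,fy=3.8,interpolation=cv2.INTER_CUBIC))
E
```

```text
(no output)
```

View pics/c1.png

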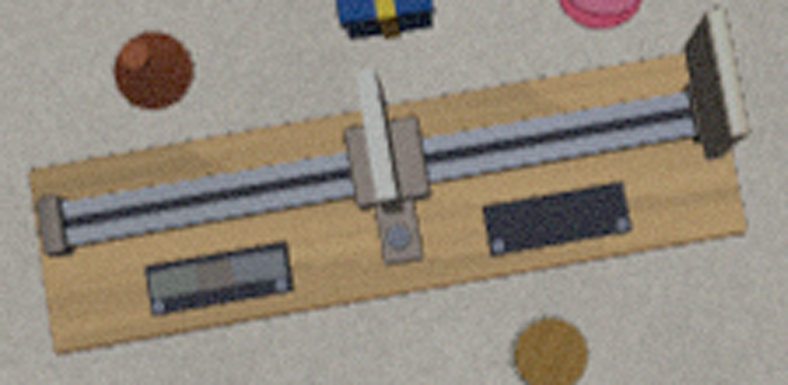

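View pics/c2.png

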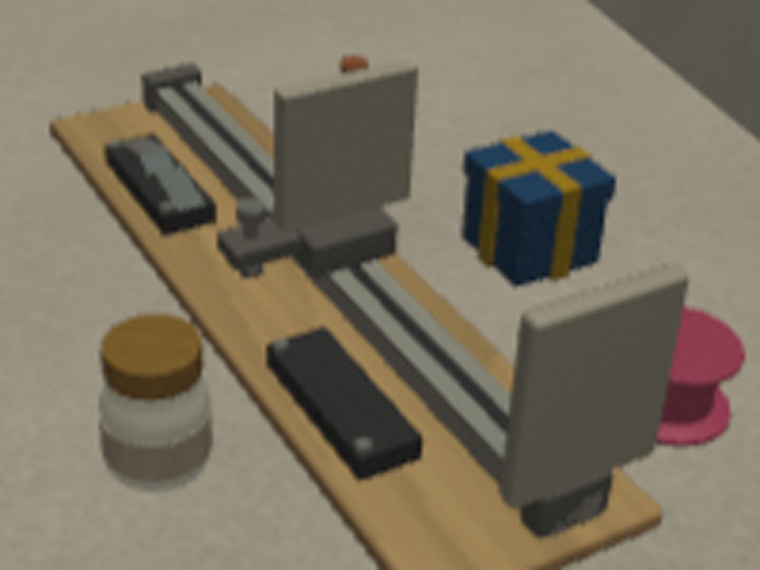

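Top view: the notched clip is on the left (crop 220,277), the gauge +y side; the plain clip is at 557,218, the sliding paddle at 380,130, and the fixed paddle on the right. Next I fit the gauge pose.

```bash
cat >> h.py <<'E'
def crop(u,v): return 125+(u+.5)/3.5-.5,130+(v+.5)/3.5-.5
E
python3 - <<'E'
from h import *
from scipy.optimize import least_squares
px=[(30,168),(55,352),(746,232)]; loc=[(.065,.24),(-.065,.24),(-.065,-.24)]
W=np.array([ray_z("top",*crop(*p),.012)[:2] for p in px]); L=np.array(loc)
def T(q,L): c,s=np.cos(q[2]),np.sin(q[2]); return L@np.array([[c,s],[-s,c]])+q[:2]
r=least_squares(lambda q:(T(q,L)-W).ravel(),[.5,.0,0]); q=r.x
print("gauge",q,np.degrees(q[2]),"res",r.fun)
def inv(P): c,s=np.cos(q[2]),np.sin(q[2]); return (np.array(P)[:2]-q[:2])@np.array([[c,-s],[s,c]])
for n,p,z in [("clip corner TL",(147,267),.026),("TR",(287,243),.026),("BR",(292,290),.026),("BL",(153,314),.026),("notch ctr",(216,273),.028),
  ("pl TL",(484,207),.026),("pl BR",(631,230),.026),("pad top L",(361,70),.135),("pad top bot",(391,205),.135),("padtop R",(377,70),.135),("fixed top",(713,8),.135),("fixed bot",(741,138),.135),("pinhead",(398,236),.073),("jar",(551,350),.07),("cone apex",(140,55),.06),("cone base",(154,70),.0)]:
    w=ray_z("top",*crop(*p),z); print(n,w.round(4),inv(w).round(4))
for n,p,z in [("gift",(234,122),.061),("spool",(298,121),.042)]:
    w=ray_z("top",*p,z); print(n,w.round(4),inv(w).round(4))
np.save("g.npy",q)
E
```

```text
gauge [0.58576084 0.03959989 0.17838082] 10.220467858818548 res [ 7.88719002e-04  1.71802691e-03 -8.22373466e-04  8.35757944e-04
  3.36544646e-05 -2.55378485e-03]
clip corner TL [0.5374 0.1987 0.026 ] [-0.0193  0.1652]
TR [0.5541 0.1043 0.026 ] [-0.0196  0.0693]
BR [0.5225 0.1004 0.026 ] [-0.0515  0.071 ]
BL [0.5059 0.1937 0.026 ] [-0.0513  0.1658]
notch ctr [0.5335 0.1515 0.028 ] [-0.0316  0.1194]
pl TL [ 0.5791 -0.0281  0.026 ] [-0.0186 -0.0655]
pl BR [ 0.564  -0.1265  0.026 ] [-0.0509 -0.1596]
pad top L [0.6498 0.0462 0.135 ] [ 0.0642 -0.0049]
pad top bot [0.5682 0.0271 0.135 ] [-0.0195 -0.0091]
padtop R [0.6499 0.0365 0.135 ] [ 0.0625 -0.0144]
fixed top [ 0.688  -0.1651  0.135 ] [ 0.0643 -0.2196]
fixed bot [ 0.6091 -0.1806  0.135 ] [-0.0161 -0.2208]
pinhead [0.5551 0.0266 0.073 ] [-0.0325 -0.0073]
jar [ 0.4835 -0.0709  0.07  ] [-0.1203 -0.0906]
cone apex [0.6754 0.1994 0.06  ] [0.1165 0.1413]
cone base [0.6778 0.2043 0.    ] [0.1198 0.1458]
gift [0.7303 0.0394 0.061 ] [ 0.1422 -0.0259]
spool [ 0.7379 -0.1098  0.042 ] [ 0.1232 -0.174 ]
```

Emit:
{"fn": "send_rows", "kwargs": {
  "rows": [
    [[-0.03,0.045,0],[0,0,5],0.0],
    [[-0.06,0.09,0],[0,0,10],0.0],
    [[-0.09,0.135,0],[0,0,15],0.0],
    [[-0.12,0.18,0],[0,0,20],0.0],
    [[-0.15,0.225,0],[0,0,25],0.0],
    [[-0.18,0.27,0],[0,0,30],0.0],
    [[-0.19,0.29,0],[0,0,31],0.0],
    [[-0.194,0.296,0],[0,0,31],0.0]
  ]
}}

```text
time: 1.1
position: [0.4021, 0.2656, 0.2386]
tcp_rot: [[0.762, 0.647, -0.002], [0.647, -0.762, -0.002], [-0.002, 0.0, -1.0]]
force: [-1.2, 0.7, -0.0]
opening: 0.0138
```

```bash
cat >> h.py <<'E'
q=np.load("g.npy")
def inv(P): c,s=np.cos(q[2]),np.sin(q[2]); return (np.array(P)[...,:2]-q[:2])@np.array([[c,-s],[s,c]])
def fwd(x,y,z): c,s=np.cos(q[2]),np.sin(q[2]); return np.array([q[0]+c*x-s*y,q[1]+s*x+c*y,z])
def togo(x,y,z):
    from workcell import telemetry
    from scipy.spatial.transform import Rotation as Ro
    s=telemetry.read_state(); R=s["tcp_rot"]
    ca,sa=np.cos(q[2]),np.sin(q[2]); Rt=np.array([[ca,sa,0],[sa,-ca,0],[0,0,-1]])
    print("t",s["time"],"tcp g",inv(s["position"]).round(4),s["position"].round(4),"F",s["force"].round(2),"open",round(s["opening"],4))
    print("shift",(R.T@(fwd(x,y,z)-s["position"])).round(4),"turn",Ro.from_matrix(R.T@Rt).as_rotvec(degrees=True).round(2))
E
python3 -c "
from h import *
togo(.025,-.06,.24)"
```

```text
t 1.1 tcp g [-0.1407  0.255 ] [0.4021 0.2656 0.2386] F [-1.15  0.7  -0.03] open 0.0138
shift [-0.0148  0.3556 -0.0013] turn [ 0.04  0.12 30.12]
```

Emit:
{"fn": "send_rows", "kwargs": {
  "rows": [
    [[-0.003,0.06,0],[0,0,5],0.0],
    [[-0.006,0.12,0],[0,0,10],0.0],
    [[-0.008,0.18,0],[0,0,15],0.0],
    [[-0.01,0.235,0],[0,0,20],0.0],
    [[-0.012,0.29,0],[0,0,25],0.0],
    [[-0.014,0.33,0],[0,0,29],0.0],
    [[-0.015,0.352,-0.001],[0,0.1,30.1],0.0],
    [[-0.015,0.356,-0.001],[0,0.1,30.1],0.0]
  ]
}}

```text
time: 2.1
position: [0.6213, -0.0154, 0.2391]
tcp_rot: [[0.984, 0.178, -0.001], [0.178, -0.984, -0.0], [-0.001, 0.0, -1.0]]
force: [-0.5, 0.1, 0.4]
opening: 0.0006
```

Run:
```python
from h import *
from workcell import get_image
for n in ("top","side"):
    im,_=get_image(n); cv2.imwrite(f"pics/{n}1.png",im)
a=cv2.imread("pics/top1.png")[90:250,125:350]; b=cv2.imread("pics/side1.png")[60:290,150:400]
a=cv2.resize(a,(500,356),interpolation=cv2.INTER_CUBIC); cv2.imwrite("pics/t1.png",a)
cv2.imwrite("pics/s1.png",cv2.resize(b,None,fx=2,fy=2))
togo(.025,-.055,.11)
```

```text
t 2.2 tcp g [ 0.0248 -0.0594] [ 0.6207 -0.0145  0.2393] F [-0.16  0.65  0.44] open 0.0005
shift [ 0.0003 -0.0044  0.1293] turn [0.01 0.06 0.1 ]
```

View pics/s1.png

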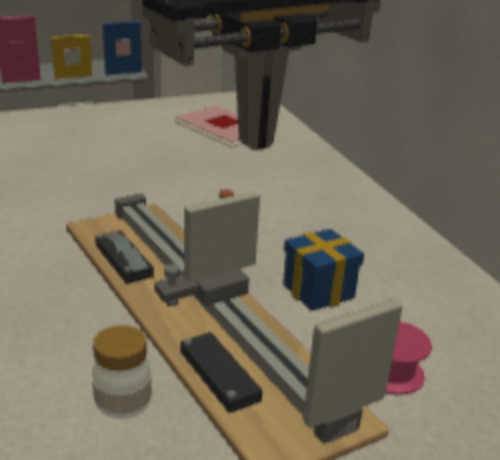

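The closed fingers are above the rail, on the −y side of the paddle. Descending.

Emit:
{"fn": "send_rows", "kwargs": {
  "rows": [
    [[0,0,0.02],[0,0,0],0.0],
    [[0,0,0.045],[0,0,0],0.0],
    [[0,0,0.07],[0,0,0],0.0],
    [[0,0,0.095],[0,0,0],0.0],
    [[0,0,0.115],[0,0,0],0.0],
    [[0,0,0.126],[0,0,0],0.0],
    [[0,-0.002,0.129],[0,0,0],0.0],
    [[0,-0.004,0.129],[0,0,0],0.0]
  ]
}}

```text
time: 3.2
position: [0.6203, -0.0104, 0.1109]
tcp_rot: [[0.984, 0.179, 0.0], [0.179, -0.984, -0.0], [-0.0, 0.0, -1.0]]
force: [-1.0, -0.3, -0.1]
opening: 0.0003
```

Run:
```python
from h import *
from workcell import get_image
for n in ("top","side"):
    im,_=get_image(n); cv2.imwrite(f"pics/{n}2.png",im)
b=cv2.imread("pics/side2.png")[60:290,150:400]
cv2.imwrite("pics/s2.png",cv2.resize(b,None,fx=2,fy=2))
togo(.025,-.030,.11)
```

```text
t 3.3 tcp g [ 0.0253 -0.0554] [ 0.6205 -0.0104  0.1113] F [0.41 0.8  0.61] open 0.0003
shift [-0.0003 -0.0254  0.0013] turn [ 0.04 -0.04  0.11]
```

View pics/s2.png

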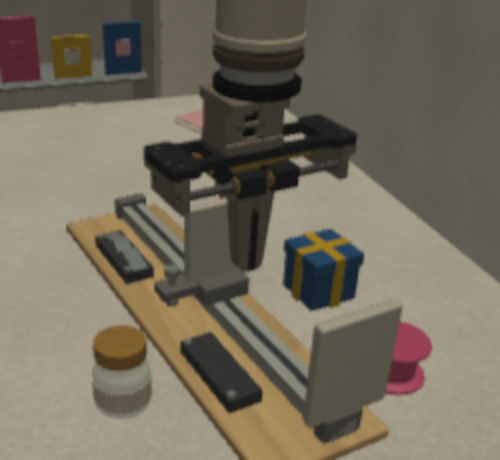

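Emit:
{"fn": "send_rows", "kwargs": {
  "rows": [
    [[0,-0.01,0],[0,0,0],0.0],
    [[0,-0.02,0],[0,0,0],0.0],
    [[0,-0.027,0],[0,0,0],0.0],
    [[0,-0.034,0],[0,0,0],0.0],
    [[0,-0.042,0],[0,0,0],0.0],
    [[0,-0.05,0],[0,0,0],0.0],
    [[0,-0.058,0],[0,0,0],0.0],
    [[0,-0.066,0],[0,0,0],0.0]
  ]
}}

```text
time: 4.3
position: [0.6087, 0.0549, 0.1113]
tcp_rot: [[0.984, 0.179, 0.001], [0.179, -0.984, -0.001], [0.001, 0.001, -1.0]]
force: [-0.2, -2.4, 0.7]
opening: 0.0
```

```bash
cat > look.py <<'E'
import sys
from h import *
from workcell import get_image
k=sys.argv[1]
a,d=get_image("top"); b,_=get_image("side")
a=cv2.convertScaleAbs(a[130:240,125:290],alpha=1.6)
a=cv2.resize(a,None,fx=3.5,fy=3.5,interpolation=cv2.INTER_CUBIC)
b=cv2.resize(b[100:250,170:330],None,fx=3.6,fy=3.6,interpolation=cv2.INTER_CUBIC)
cv2.imwrite(f"pics/lt{k}.png",a); cv2.imwrite(f"pics/ls{k}.png",b)
togo(.025,.1,.11)
E
python3 look.py 3
```

```text
t 4.4 tcp g [0.0252 0.0118] [0.6085 0.0557 0.1113] F [-0.17 -0.62 -0.3 ] open 0.0004
shift [-0.     -0.0882  0.0013] turn [-0.   -0.04  0.16]
```

View pics/lt3.png

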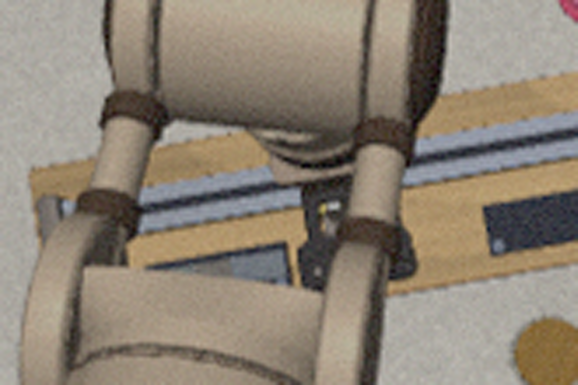

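View pics/ls3.png

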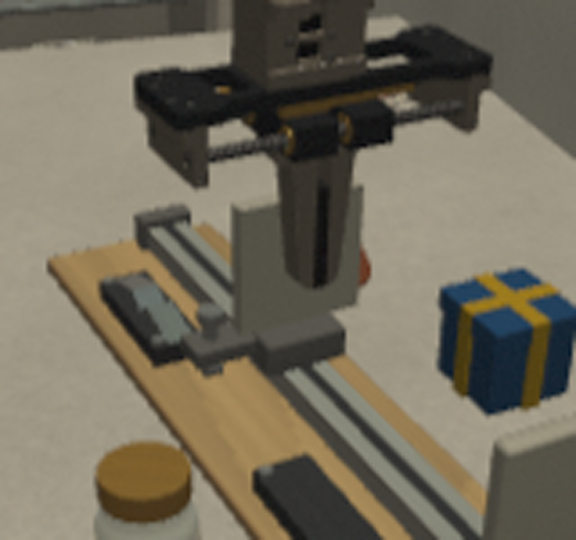

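The paddle is moving with the fingers; the pin head is at crop (210,312) in the side view. I'll calibrate the paddle-to-TCP offset.

Run:
```python
from h import *
def sc(u,v): return 170+(u+.5)/3.6-.5,100+(v+.5)/3.6-.5
def s2(u,v): return 170+(u+.5)/3.8-.5,140+(v+.5)/3.8-.5
print("now head",inv(ray_z("side",*sc(210,312),.073)))
print("initial head in side",inv(ray_z("side",*s2(251,206),.073)))
print("clip top corners side", [inv(ray_z("side",*s2(*p),.026)).round(4) for p in [(108,146),(153,136),(215,208),(168,223)]])
print("pad top", [inv(ray_z("side",*sc(*p),.135)).round(4) for p in [(232,205),(360,188)]])
print("pad top0", [inv(ray_z("side",*s2(*p),.135)).round(4) for p in [(276,93),(416,69)]])
```

```text
now head [-0.03449333  0.02445329]
initial head in side [-0.03306992 -0.00923955]
clip top corners side [array([-0.0504,  0.1637]), array([-0.0198,  0.1632]), array([-0.0205,  0.0658]), array([-0.0517,  0.063 ])]
pad top [array([-0.0169,  0.0309]), array([0.0595, 0.0185])]
pad top0 [array([-0.017, -0.006]), array([ 0.0625, -0.0139])]
```

Emit:
{"fn": "send_rows", "kwargs": {
  "rows": [
    [[0,-0.006,0],[0,0,0],0.0],
    [[0,-0.012,0],[0,0,0],0.0],
    [[0,-0.018,0],[0,0,0],0.0],
    [[0,-0.024,0],[0,0,0],0.0],
    [[0,-0.03,0],[0,0,0],0.0],
    [[0,-0.036,0],[0,0,0],0.0],
    [[0,-0.042,0],[0,0,0],0.0],
    [[0,-0.048,0],[0,0,0],0.0]
  ]
}}

```text
time: 5.4
position: [0.5999, 0.1033, 0.1113]
tcp_rot: [[0.984, 0.18, 0.001], [0.18, -0.984, 0.0], [0.001, 0.0, -1.0]]
force: [1.5, -2.4, -1.4]
opening: 0.0006
```

Emit:
{"fn": "send_rows", "kwargs": {
  "rows": [
    [[0,-0.002,0],[0,0,0],0.0],
    [[0,-0.004,0],[0,0,0],0.0],
    [[0,-0.006,0],[0,0,0],0.0],
    [[0,-0.008,0],[0,0,0],0.0],
    [[0,-0.01,0],[0,0,0],0.0],
    [[0,-0.012,0],[0,0,0],0.0],
    [[0,-0.013,0],[0,0,0],0.0],
    [[0,-0.014,0],[0,0,0],0.0]
  ]
}}

```text
time: 6.4
position: [0.5975, 0.1164, 0.1113]
tcp_rot: [[0.984, 0.18, 0.001], [0.18, -0.984, -0.001], [0.001, 0.001, -1.0]]
force: [1.8, -4.5, -0.8]
opening: 0.0007
```

```bash
python3 look.py 4
```

```text
t 6.5 tcp g [0.0252 0.0736] [0.5975 0.1165 0.1113] F [ 1.95 -5.78 -1.06] open 0.0005
shift [-0.0002 -0.0264  0.0013] turn [ 0.04 -0.06  0.14]
```

View pics/ls4.png

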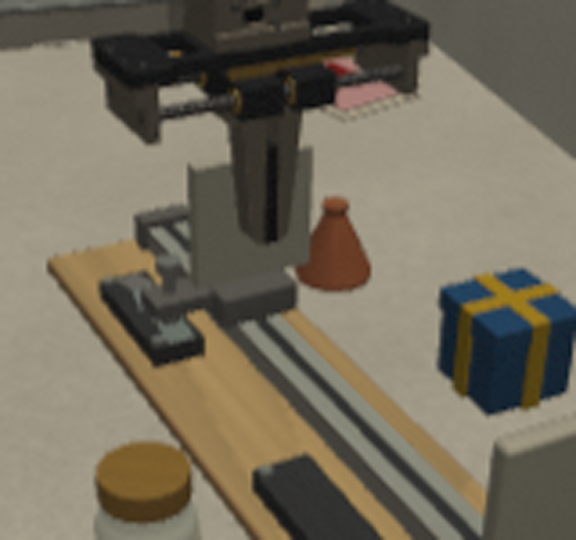

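Force is about 5–6 N: the pin is climbing the lip. I'll continue in small steps.

Emit:
{"fn": "send_rows", "kwargs": {
  "rows": [
    [[0,-0.001,0],[0,0,0],0.0],
    [[0,-0.002,0],[0,0,0],0.0],
    [[0,-0.003,0],[0,0,0],0.0],
    [[0,-0.004,0],[0,0,0],0.0],
    [[0,-0.005,0],[0,0,0],0.0],
    [[0,-0.006,0],[0,0,0],0.0],
    [[0,-0.007,0],[0,0,0],0.0],
    [[0,-0.008,0],[0,0,0],0.0]
  ]
}}

```text
time: 7.5
position: [0.5962, 0.1238, 0.1113]
tcp_rot: [[0.984, 0.18, 0.001], [0.18, -0.984, -0.001], [0.001, 0.002, -1.0]]
force: [1.0, -6.0, -0.7]
opening: 0.0003
```

Emit:
{"fn": "send_rows", "kwargs": {
  "rows": [
    [[0,-0.0005,0],[0,0,0],0.0],
    [[0,-0.001,0],[0,0,0],0.0],
    [[0,-0.0015,0],[0,0,0],0.0],
    [[0,-0.002,0],[0,0,0],0.0],
    [[0,-0.0025,0],[0,0,0],0.0],
    [[0,-0.003,0],[0,0,0],0.0],
    [[0,-0.003,0],[0,0,0],0.0],
    [[0,-0.003,0],[0,0,0],0.0]
  ]
}}

```text
time: 8.5
position: [0.5957, 0.1264, 0.1113]
tcp_rot: [[0.984, 0.179, 0.001], [0.179, -0.984, -0.002], [0.001, 0.002, -1.0]]
force: [1.6, -4.5, -0.4]
opening: 0.0001
```

```bash
python3 look.py 5
```

```text
t 8.6 tcp g [0.0252 0.0837] [0.5957 0.1264 0.1113] F [ 2.19 -4.52 -0.26] open 0.0006
shift [-0.0001 -0.0163  0.0013] turn [ 0.12 -0.05  0.12]
```

View pics/ls5.png

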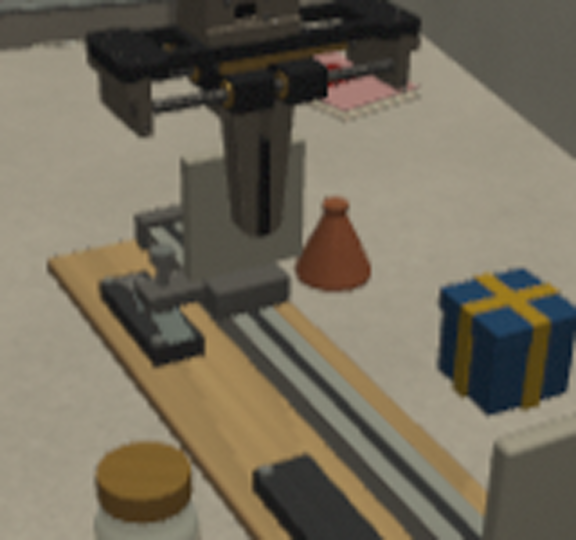

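Emit:
{"fn": "send_rows", "kwargs": {
  "rows": [
    [[0,-0.0005,0],[0,0,0],0.0],
    [[0,-0.001,0],[0,0,0],0.0],
    [[0,-0.0015,0],[0,0,0],0.0],
    [[0,-0.002,0],[0,0,0],0.0],
    [[0,-0.0025,0],[0,0,0],0.0],
    [[0,-0.003,0],[0,0,0],0.0],
    [[0,-0.003,0],[0,0,0],0.0],
    [[0,-0.003,0],[0,0,0],0.0]
  ]
}}

```text
time: 9.6
position: [0.5952, 0.1289, 0.1114]
tcp_rot: [[0.984, 0.179, 0.001], [0.179, -0.984, -0.002], [0.001, 0.003, -1.0]]
force: [2.2, -5.3, -0.2]
opening: 0.0003
```

Emit:
{"fn": "send_rows", "kwargs": {
  "rows": [
    [[0,-0.0005,0],[0,0,0],0.0],
    [[0,-0.001,0],[0,0,0],0.0],
    [[0,-0.0015,0],[0,0,0],0.0],
    [[0,-0.002,0],[0,0,0],0.0],
    [[0,-0.002,0],[0,0,0],0.0],
    [[0,-0.002,0],[0,0,0],0.0],
    [[0,-0.002,0],[0,0,0],0.0],
    [[0,-0.002,0],[0,0,0],0.0]
  ]
}}

```text
time: 10.6
position: [0.5949, 0.1305, 0.1113]
tcp_rot: [[0.984, 0.179, 0.001], [0.179, -0.984, -0.003], [0.001, 0.003, -1.0]]
force: [1.3, -5.1, -0.2]
opening: 0.0004
```

```bash
python3 look.py 6
```

```text
t 10.7 tcp g [0.0252 0.0878] [0.595  0.1305 0.1113] F [ 0.81 -4.7  -0.73] open 0.0007
shift [-0.0002 -0.0122  0.0013] turn [ 0.18 -0.05  0.09]
```

View pics/ls6.png

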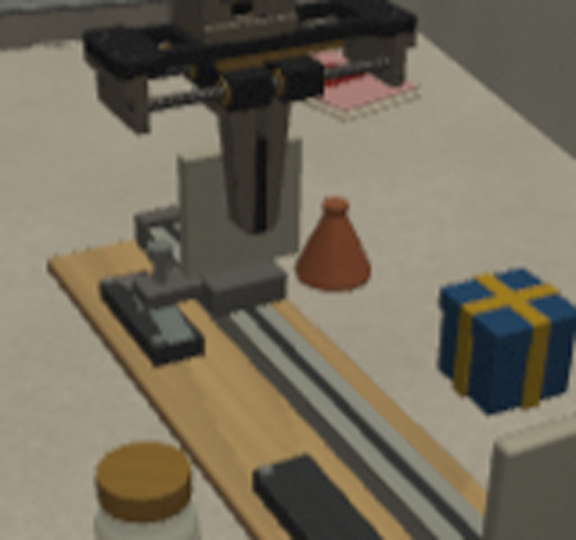

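The pin is visibly raised and still climbing at about 5 N.

Emit:
{"fn": "send_rows", "kwargs": {
  "rows": [
    [[0,-0.0005,0],[0,0,0],0.0],
    [[0,-0.001,0],[0,0,0],0.0],
    [[0,-0.0015,0],[0,0,0],0.0],
    [[0,-0.002,0],[0,0,0],0.0],
    [[0,-0.002,0],[0,0,0],0.0],
    [[0,-0.002,0],[0,0,0],0.0],
    [[0,-0.002,0],[0,0,0],0.0],
    [[0,-0.002,0],[0,0,0],0.0]
  ]
}}

```text
time: 11.7
position: [0.5946, 0.1327, 0.1113]
tcp_rot: [[0.984, 0.179, 0.001], [0.179, -0.984, -0.003], [0.001, 0.003, -1.0]]
force: [1.2, -1.2, -0.0]
opening: 0.0005
```

```bash
python3 look.py 7
```

```text
t 11.8 tcp g [0.0252 0.0901] [0.5945 0.1327 0.1113] F [ 1.36 -1.01  0.11] open 0.0004
shift [-0.0001 -0.0099  0.0013] turn [ 0.16 -0.04  0.1 ]
```

Force fell from 5 N to about 1 N: either the pin dropped in or it is on the crest.

View pics/ls7.png

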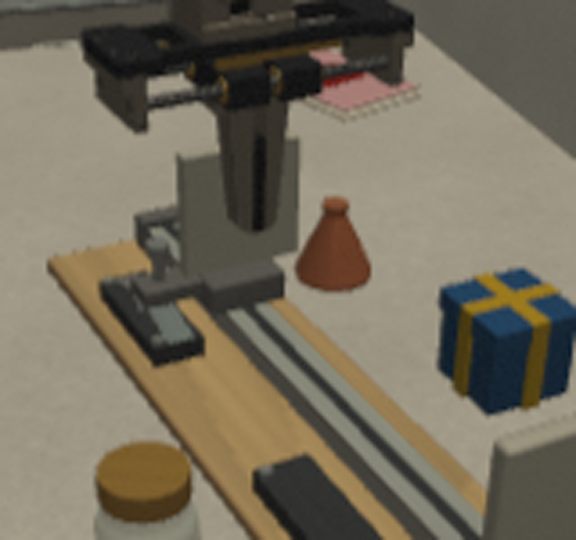

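Emit:
{"fn": "send_rows", "kwargs": {
  "rows": [
    [[0,-0.0005,0],[0,0,0],0.0],
    [[0,-0.001,0],[0,0,0],0.0],
    [[0,-0.0015,0],[0,0,0],0.0],
    [[0,-0.0015,0],[0,0,0],0.0],
    [[0,-0.0015,0],[0,0,0],0.0],
    [[0,-0.0015,0],[0,0,0],0.0],
    [[0,-0.0015,0],[0,0,0],0.0],
    [[0,-0.0015,0],[0,0,0],0.0]
  ]
}}

```text
time: 12.8
position: [0.5943, 0.1342, 0.1113]
tcp_rot: [[0.984, 0.179, 0.001], [0.179, -0.984, -0.003], [0.001, 0.003, -1.0]]
force: [0.5, 0.3, 0.1]
opening: 0.0008
```

```bash
python3 look.py 8
```

```text
t 12.9 tcp g [0.0251 0.0916] [0.5943 0.1342 0.1113] F [-0.39  0.31  0.72] open 0.0009
shift [-0.0001 -0.0084  0.0013] turn [ 0.15 -0.04  0.09]
```

View pics/ls8.png

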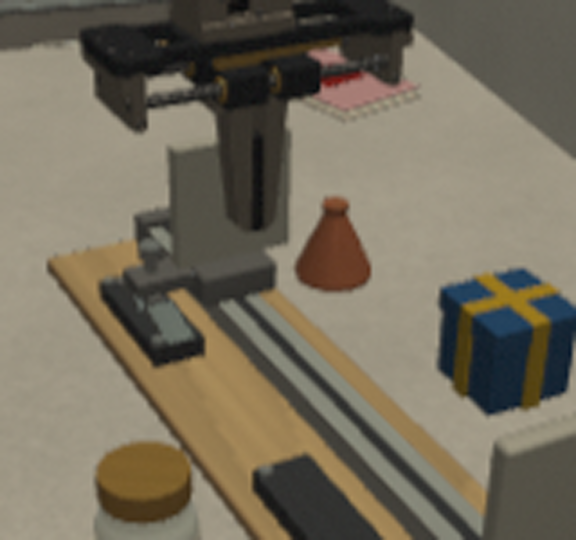

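The plate jumped ahead by itself (its left edge went from crop x 178 to 169), the pin head dropped, and force is zero, so it has snapped in. Backing off and lifting to check.

Emit:
{"fn": "send_rows", "kwargs": {
  "rows": [
    [[0,0.005,0],[0,0,0],0.0],
    [[0,0.012,0],[0,0,0],0.0],
    [[0,0.02,0],[0,0,0],0.0],
    [[0,0.03,-0.01],[0,0,0],0.0],
    [[0,0.035,-0.035],[0,0,0],0.0],
    [[0,0.035,-0.065],[0,0,0],0.0],
    [[0,0.035,-0.095],[0,0,0],0.0],
    [[0,0.035,-0.12],[0,0,0],0.0]
  ]
}}

```text
time: 13.9
position: [0.6009, 0.0994, 0.2338]
tcp_rot: [[0.984, 0.179, 0.003], [0.179, -0.984, -0.003], [0.003, 0.003, -1.0]]
force: [0.1, 0.0, 0.1]
opening: 0.0005
```

Emit:
{"fn": "send_rows", "kwargs": {
  "rows": [
    [[0,0.04,-0.01],[0,0,0],0.0],
    [[0,0.09,-0.02],[0,0,0],0.0],
    [[0,0.14,-0.02],[0,0,0],0.0],
    [[0,0.19,-0.02],[0,0,0],0.0],
    [[0,0.24,-0.02],[0,0,0],0.0],
    [[0,0.27,-0.02],[0,0,0],0.0],
    [[0,0.28,-0.02],[0,0,0],0.0],
    [[0,0.28,-0.02],[0,0,0],0.0]
  ]
}}

```text
time: 14.9
position: [0.6508, -0.1761, 0.2549]
tcp_rot: [[0.984, 0.178, 0.003], [0.178, -0.984, -0.002], [0.003, 0.003, -1.0]]
force: [0.7, -0.1, 0.3]
opening: 0.0001
```

```bash
python3 look.py 9
python3 - <<'E'
from workcell import get_image
import cv2
cv2.imwrite("pics/topf.png",get_image("top")[0])
E
```

```text
t 15.0 tcp g [ 0.026  -0.2226] [ 0.6508 -0.1748  0.2549] F [ 0.64 -0.44  0.09] open 0.0005
shift [-0.0006 -0.323   0.144 ] turn [ 0.16 -0.16  0.13]
```

View pics/ls9.png

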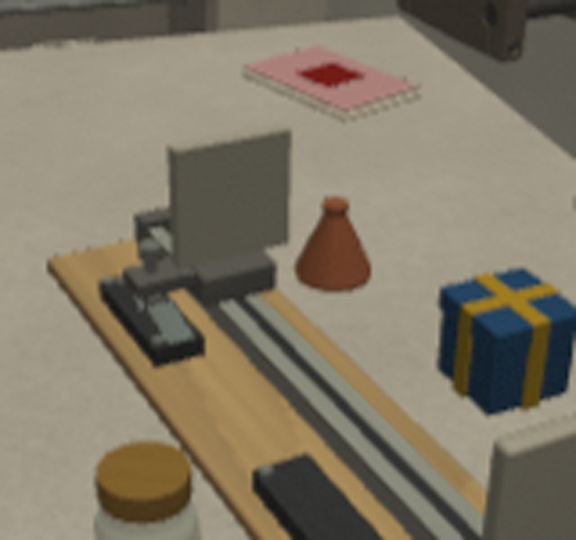

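View pics/lt9.png

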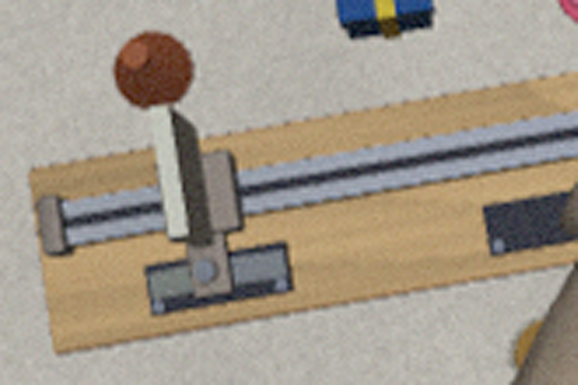

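View pics/topf.png

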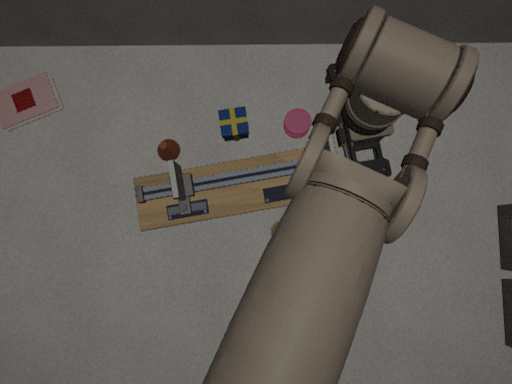

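Pin head at crop (206,270), paddle top from (160,108) to (180,238); the surrounding things look unmoved. Checking numerically.

Run:
```python
from h import *
print("head top",inv(ray_z("top",*crop(206,270),.073)))
def sc(u,v): return 170+(u+.5)/3.6-.5,100+(v+.5)/3.6-.5
print("head side",inv(ray_z("side",*sc(153,246),.073)))
print("padtop side", [inv(ray_z("side",*sc(*p),.135)).round(4) for p in [(168,149),(291,131)]])
print("padtop top", [inv(ray_z("top",*crop(*p),.135)).round(4) for p in [(152,108),(170,107),(170,240),(188,238)]])
```

```text
head top [-0.032767    0.11735513]
head side [-0.03245419  0.11410904]
padtop side [array([-0.0183,  0.1181]), array([0.063 , 0.1103])]
padtop top [array([0.0635, 0.1232]), array([0.0622, 0.1124]), array([-0.0174,  0.1244]), array([-0.018 ,  0.1135])]
```

```bash
python3 -c "
from workcell import finish_job
print(finish_job())"
```

```text
the job is handed in; nothing more can be done
None
```

I pushed the paddle towards the notched clip (the gauge's +y side) with closed fingertips on one face only. The pin climbed the lip at about 5–6 N. Then the force fell to zero and the paddle drew itself forward into the notch, so I backed the fingers off, moved the arm away and handed the job in at about 15 s.

**Pin position:** My last images put the pin head at gauge y 117.4 mm (top camera) and 114.1 mm (side camera). The same cameras put the clip's centre at about 117.8 mm and 113.9 mm, so the pin is within about 0.5 mm of the notch. The two cameras disagree by about 3–4 mm in absolute terms, but each agrees with itself.

**Surroundings:** The spool, gift box and weight look unmoved. The jar was partly hidden behind the arm in the last top view, but the part I could see was in place. The robot was touching nothing.

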